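# Replace a hemmed-in filter capacitor in a power-supply chassis

### The arm

A 6-joint arm with a two-finger parallel gripper is mounted at the origin on a cart in front of the work surface, level with it; the furniture and walls round the work are solid. World frame = base frame: x ahead of the robot, y to its left, z up, the work surface at z = 0. Lengths are in m, angles in rad, forces in N, time in s.
With the tool pointing down it reaches from about 0.375 to 0.9 m from the base axis. Payload 3.1 kg.
Tool frame: the origin (TCP) lies at the very end of the fingers, on their centre line; the grasp point (between the pads) lies bot.grip_depth behind it (bot.grip_depth is the distance from the TCP to the grasp point, in m); z points along the fingers, y is the line along which they close (so a half turn about z gives the same grasp; the last joint's range is limited). The gripper opens to 87 mm and grips with 3 to 60 N. Pads are 19 mm wide; open, the fingers measure 117 mm over their backs; the gripper's body (75 mm by 190 mm) begins 51 mm behind the grasp point.
Start: joints at [-1.331, 0.527, 1.433, -0, 1.181, -0.178], TCP at [0.254, -0.571, 0.223] pointing down, gripper open.
Joint ranges: [-3.08, 3.08], [-0.75, 2.2], [0.22, 2.44], [-1.43, 4.57], [0, 2.65], [-2.85, 2.85]. Speed limits (rad/s): [2.79, 2.79, 3.14, 3.14, 3.14, 3.14].

### API

Orientations are given as a rotation vector (axis times angle).
In Python, from rig import bot, solver, get_obs, cams, job_done, finder gives the robot as it stands. Calls block until the motion is done:
- bot.movep(position, orientation): joint-space move of the TCP to a pose.
- bot.line_to(position, frame=None, max_speed=0.15, until_force=None): straight line of the TCP; frame=None keeps the orientation; max_speed is the mean speed in m/s. With until_force (N) it stops when the force on the tool has changed by that much, and returns True; else False.
- bot.movej(angles): joint-space move.
- bot.gripper_to(opening, f_grip=None): opening from 0.0 (shut) to 1.0 (fully open); f_grip is the grip in N (None keeps the last); returns when the fingers have stopped.
- bot.wait(seconds).
- solver.solve_ik(position, orientation): joint angles nearest the present ones, or None.
- get_obs(): the state.
- cams.snapshot(name): name is "scene" or "top"; returns the picture (384x512x3 uint8, red, green, blue); there is no depth.
- cams.get_calibration(name): a dict with "K" (3x3 intrinsics, pixels), "R" (3x3) and "t" (3): a world point X has camera coordinates R X + t. Camera axes: x right, y down, z forward; pixel columns grow to the right and rows downward; lengths in m; the calibration is good to about 2 mm. A picture is of the moment at which its call begins. get_calibration takes no time and is no camera call.
A pose or a line that the arm cannot do raises bot.MotionError and nothing moves.
- job_done(): hands the job in; it is judged then, once.
Trained networks look in the newest picture that a camera, given by its name, has taken for a name from the list of things; names that differ only in an ending like _2 or _b are one class to them, and where a whole thing is asked for, a point or a joint stands for the part that bears it (a point fixed in the world has none). Each returns a list of dicts, best first, with "confidence" (0 to 1); they miss things now and then, are a little off and sometimes report something else, mostly with a low value. They report only what shows in the picture. A call takes as long as a camera call. They do not tell look-alikes from the thing itself.
- finder.find_in(camera, target): "box" ([left, top, right, bottom] in pixels, round what is visible of it).
- finder.cut_out(camera, target): "pixels" (384x512 bool, what is visible of it) and "box" ([left, top, right, bottom] in pixels, round what is visible of it).
The state is a dict: "time": time; "joints": joint angles; "joint_vel": joint speeds; "joint_torque": joint torques, N m; "ee_pos": TCP position; "orientation": TCP orientation; "contact_force": force on the tool from outside, world axes, zero at the start; "moment": the same for the moment, N m; "opening": opening from 0.0 (shut) to 1.0 (fully open); "finger_force": force on a finger pad.
Only numpy, scipy, OpenCV 4.12 (cv2) and the standard library are available. Lean on these libraries where they do the work, as an engineer would, in place of code of your own. Each camera call takes 0.05 s, during which the arm holds its last target. There are 200 camera calls.

### The job

Replace the filter capacitor in the open power-supply chassis: first unplug the square relay and the oblong timer that hem it in and stand both in the black parts tray, then put the old capacitor upright in the round steel dish and stand the new one, which waits on the bench mat, fully down in the empty holder. Finally plug the relay and the timer back, each fully home in its own socket and square with the chassis, and do not knock over the flux bottle.

Things in the scene. Friction and masses are not known exactly. Their poses are not given: they have to be found in the camera images.
- relay_centre (a point): Plug-in relay (loose, 0.14 kg): square light-grey case 38 x 38 mm, 68 mm tall over all, upright. Point half-way up: 34 mm above its lower end; x, y square to the faces, z up. Below the case (lowest 11 mm) a round plug, 27 mm wide, tapering to 21. At the start in the round socket, 8 mm beside the old capacitor: fingers fit on its x faces only.
- timer_centre (a point): Plug-in timer (loose, 0.14 kg): oblong black case with a small white dial on top, 52 mm along its x, 34 along its y, 68 tall over all, upright. Point 34 mm above its lower end, z up. Below the case (lowest 11 mm) an oblong plug 40 x 22 mm, tapering to 34 x 16. At the start in the oblong socket, 10 mm beside the old capacitor: fingers fit on its x faces.
- old_cap_centre (a point): Old filter capacitor (loose, 0.12 kg): upright black can, 42 mm diameter, 50 mm tall, with two white terminals up to 56 mm. Point on its axis, 28 mm above its underside. At the start in the holder; fixed heat sink behind (+x of holder) and transformer in front, 46 mm tall and within 12 mm of it: it can be gripped only along the holder's y, once relay and timer are out.
- new_cap_centre (a point): New filter capacitor (loose), same kind and size as the old one (42 mm diameter, can 50 mm tall, terminals up to 56 mm). Point on its axis, 28 mm above its underside. At the start it stands free on the bench mat to the right of the chassis, some 10 mm or more from the chassis' side; room for fingers to its front and back.
- cap_holder: Capacitor holder, fixed on the chassis deck (33 mm above the bench): low round white cup. Origin: centre of its underside, on the deck; inner floor 3 mm, rim 11 mm above it; 49 mm wide inside at the floor, flaring to 55 at the rim. x points to the heat sink, away from the robot; y along the row of sockets; z up. A 0.55 m tall receiver stands left of the chassis.
- relay_socket: The relay's socket, fixed on the deck 48.5 mm from the holder along its +y or -y: black base 68 mm along x by 39, screw terminals at both ends (11 mm tall), round hole 35 mm wide. Origin: centre of its underside, on the deck; axes as the holder's; hole floor 3 mm, rim 12 mm above it. With the relay home, its point is 37 mm above this origin.
- timer_socket: The timer's socket, fixed on the deck 48.5 mm from the holder, opposite to the relay's: grey base 80 mm along x by 34, screw terminals at both ends (11 mm tall), oblong hole 48 mm along x by 30. Origin: centre of its underside, on the deck; axes as the holder's; floor 3 mm, rim 12 mm above it. With the timer home, its point is 37 mm above this origin, its x along the socket's x.
- parts_tray: Black rectangular parts tray, fixed on the bench: 100 mm along its x (away from the robot) by 130 along its y, walls 3 mm thick, 16 mm tall. Origin: centre of its underside; inner floor 3 mm above it. Relay and timer fit in it side by side along its y.
- scrap_dish: Round steel dish for the scrapped part, fixed on the bench: 110 mm across at the rim, 96 at the foot, 17 mm tall. Origin: centre of its underside; inner floor 3 mm above it.
- flux_bottle_centre (a point): Small brown flux bottle with black cap (loose), 37 mm diameter, 84 mm tall, standing to the right of the chassis. Point on its axis, 42 mm above its underside. Not to be knocked over.
There are look-alikes about, which are no part of the job. Of the things shaped like the part that bears relay_centre, the grey one is meant.

How it is judged:
By the outcome, as a careful person would: the job done as asked, in the order asked, and still so for the second after the job is handed in, with the robot touching nothing.
It also fails if it takes over 128 s, if anything falls off the work surface, if the arm or the gripper's body presses on something with over 40 N, if the wrist force passes 120 N, or if a joint passes its speed limit or range.

## Working session

There is one attempt and no reset: what is moved stays moved. The work goes in short steps, each a Python script; the robot and the scene stay as the last script left them, time stands still between calls to the robot, and variables do not carry over. Pictures are saved under pics/ and viewed, at most 14 in all, crops included, and the job is handed in when it is done.

```bash
mkdir -p pics; ls
python3 - <<'E'
from rig import bot,get_obs,cams,finder
import cv2,numpy as np
print(bot.grip_depth)
for c in("scene","top"):
    im=cams.snapshot(c); cv2.imwrite(f"pics/{c}0.png",im[:,:,::-1])
    k=cams.get_calibration(c); print(c,np.round(k["K"],1).tolist(),np.round(k["R"],3).tolist(),np.round(k["t"],3).tolist())
    for n in "relay_centre timer_centre old_cap_centre new_cap_centre cap_holder relay_socket timer_socket parts_tray scrap_dish flux_bottle_centre".split():
        print(n,[(np.round(d["box"]).astype(int).tolist(),round(d["confidence"],2)) for d in finder.find_in(c,n)[:4]])
print(get_obs())
E
```

```text
pics
0.0187
scene [[371.9, 0.0, 255.2], [0.0, 371.9, 187.3], [0.0, 0.0, 1.0]] [[0.866, -0.5, 0.02], [-0.198, -0.379, -0.904], [0.46, 0.779, -0.427]] [-0.585, 0.119, 0.941]
relay_centre [([276, 180, 289, 205], 0.79)]
timer_centre [([286, 194, 314, 222], 0.91), ([207, 244, 253, 278], 0.68)]
old_cap_centre [([282, 195, 295, 215], 0.73), ([278, 248, 298, 277], 0.28)]
new_cap_centre [([278, 248, 298, 278], 0.81)]
cap_holder []
relay_socket [([338, 230, 355, 265], 0.24)]
timer_socket [([280, 197, 295, 214], 0.71), ([286, 218, 317, 228], 0.52), ([334, 229, 357, 266], 0.48)]
parts_tray [([184, 212, 221, 244], 0.82), ([282, 196, 295, 214], 0.35)]
scrap_dish [([208, 239, 255, 280], 0.85)]
flux_bottle_centre [([339, 227, 357, 268], 0.64)]
top [[493.1, 0.0, 263.0], [0.0, 493.1, 193.0], [0.0, 0.0, 1.0]] [[0.01, -1.0, -0.009], [-0.985, -0.009, -0.171], [0.171, 0.011, -0.985]] [-0.189, 0.549, 1.201]
relay_centre [([274, 155, 286, 176], 0.62), ([175, 244, 193, 266], 0.58)]
timer_centre [([311, 155, 325, 175], 0.67), ([236, 230, 292, 274], 0.43)]
old_cap_centre [([291, 156, 307, 177], 0.49)]
new_cap_
[... 369 characters left out ...]
 1.1, 'joints': array([-1.33052537e+00,  5.27504871e-01,  1.43267803e+00,  7.03450701e-06,
        1.18137370e+00, -1.78493004e-01]), 'joint_vel': array([ 1.63543271e-03,  8.82232940e-04,  1.09353042e-03, -2.15534122e-03,
       -2.53972240e-03, -7.45476884e-05]), 'joint_torque': array([ 1.37546567e-04, -4.40025651e+01, -1.76987296e+01,  6.34113606e-02,
        5.03564870e-02, -1.74252796e-05]), 'ee_pos': array([ 0.25417684, -0.57097803,  0.22255241]), 'orientation': array([3.07294471e+00, 6.52985501e-01, 1.19664925e-05]), 'contact_force': array([0.10505087, 0.73129114, 0.2681845 ]), 'moment': array([ 0.00149375,  0.02619911, -0.01701454]), 'finger_force': 0.0, 'opening': 1.0003693730182002}
```

Run:
```python
import cv2,numpy as np
a=cv2.imread("pics/scene0.png")[130:310,160:400]; b=cv2.imread("pics/top0.png")[130:300,160:400]
cv2.imwrite("pics/s1.png",cv2.resize(a,None,fx=3.3,fy=3.3,interpolation=cv2.INTER_CUBIC));cv2.imwrite("pics/t1.png",cv2.resize(b,None,fx=3.3,fy=3.3,interpolation=cv2.INTER_CUBIC))
```

```text
(no output)
```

View pics/s1.png

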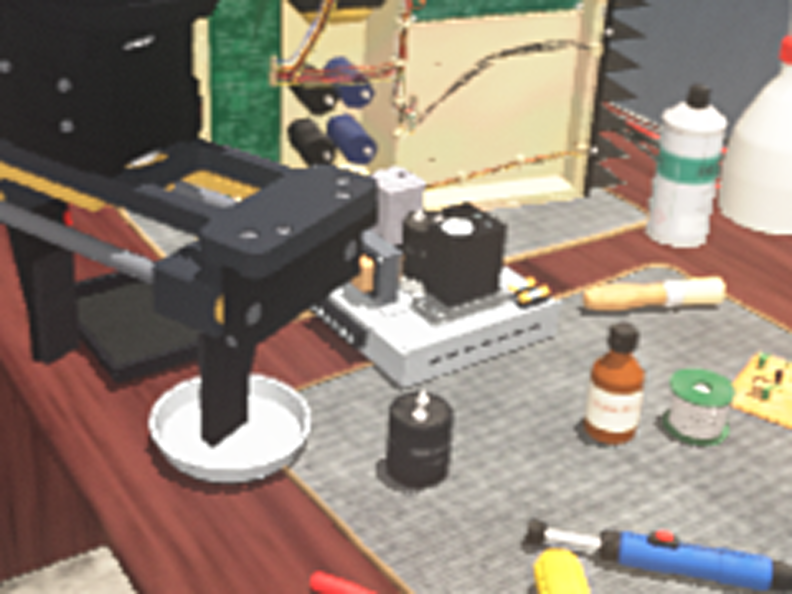

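View pics/t1.png

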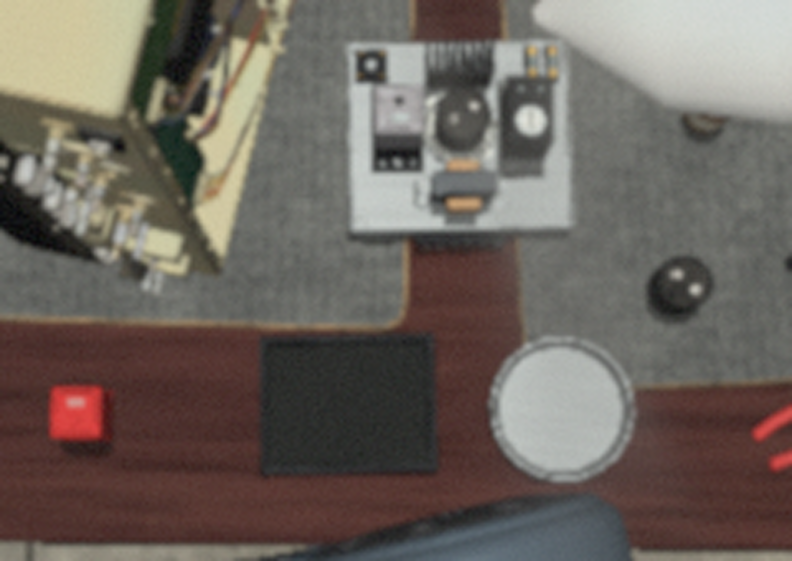

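View pics/top0.png

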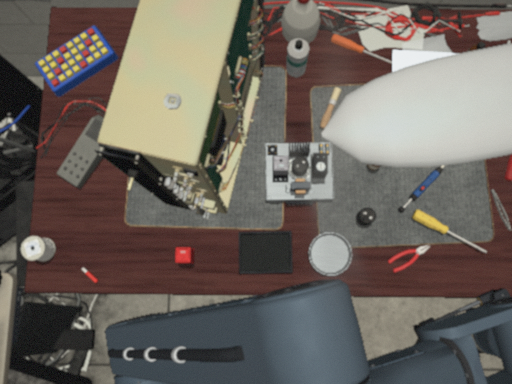

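The overview shows the chassis with the relay on the left (+y), the capacitor in the middle and the timer on the right. The tray is at top px (265,252), the dish at (331,254), the new cap at (366,217) and the bottle at about (373,168). A white object overhangs the right side, so I'll check that in the full scene view and get refined positions.

```bash
cat > h.py <<'E'
from rig import bot,get_obs,cams,finder,solver
import cv2,numpy as np
def ray(c,uv,z):
    k=cams.get_calibration(c);R=k["R"];C=-R.T@k["t"]
    d=R.T@np.linalg.inv(k["K"])@np.array([*uv,1.]); return C+d*(z-C[2])/d[2]
def proj(c,X):
    k=cams.get_calibration(c);p=k["K"]@(k["R"]@np.asarray(X)+k["t"]);return p[:2]/p[2]
E
python3 - <<'E'
from h import *
cams.snapshot("top")
for n,z in [("relay_centre",.104),("timer_centre",.104),("old_cap_centre",.086),("new_cap_centre",.05),("parts_tray",.016),("scrap_dish",.017),("relay_socket",.04)]:
    for d in finder.cut_out("top",n)[:2]:
        m=d["pixels"].astype(np.uint8); r=cv2.minAreaRect(cv2.findNonZero(m))
        print(n,round(d["confidence"],2),np.round(d["box"],1),np.round(r[0],1),np.round(r[1],1),round(r[2],1),ray("top",np.array(r[0])+0.,z).round(4))
# chassis: crop-coords corners -> px
b=lambda x,y:(160+x/3.3-.35,130+y/3.3-.35)
for nm,p,z in [("chTL",b(349,43),.033),("chTR",b(566,43),.033),("chBR",b(573,230),.033),("chBL",b(350,234),.033),
 ("relTL",b(375,86),.104),("relTR",b(420,86),.104),("relBR",b(421,131),.104),("relBL",b(375,131),.104),
 ("timTL",b(503,77),.104),("timTR",b(552,77),.104),("timB",b(526,160),.104),("cap",b(463,120),.083),("dial",b(531,121),.104)]:
    print(nm,ray("top",p,z).round(4))
for c in("top","scene"):
    k=cams.get_calibration(c);print((-k["R"].T@k["t"]).round(3))
E
```

```text
relay_centre 0.84 [271.9 154.2 286.9 174.1] [279.5 164.5] [19. 15.] 90.0 [ 0.612  -0.2242  0.104 ]
relay_centre 0.5 [174.4 248.8 195.7 264.9] [184.  254.5] [15. 18.] 90.0 [0.3919 0.0006 0.104 ]
timer_centre 0.85 [309.5 154.  326.1 176.7] [318. 164.] [26. 16.] 90.0 [ 0.614  -0.3179  0.104 ]
old_cap_centre 0.64 [290.3 157.2 309.2 180.3] [299.  165.5] [19. 16.] 90.0 [ 0.614  -0.2728  0.086 ]
new_cap_centre 0.61 [355.5 207.1 376.4 227.3] [365.1 215.7] [16.5 19.2] 63.4 [ 0.4951 -0.4398  0.05  ]
parts_tray 0.67 [234.8 229.7 293.2 272.7] [264.  251.5] [43. 54.] 90.0 [ 0.4056 -0.1878  0.016 ]
scrap_dish 0.96 [311.  234.4 352.1 277.9] [329.5 253. ] [43.1 41.7] 45.0 [ 0.4033 -0.3539  0.017 ]
relay_socket 0.47 [273.3 176.3 289.4 180. ] [279.5 177.5] [ 7. 15.] 90.0 [ 0.5929 -0.2258  0.04  ]
chTL [ 0.6866 -0.1888  0.033 ]
chTR [ 0.6879 -0.3599  0.033 ]
chBR [ 0.5386 -0.3633  0.033 ]
chBL [ 0.534 -0.191  0.033]
relTL [ 0.6339 -0.2089  0.104 ]
relTR [ 0.6341 -0.2422  0.104 ]
relBR [ 0.6   -0.243  0.104]
relBL [ 0.5997 -0.2091  0.104 ]
timTL [ 0.6415 -0.3037  0.104 ]
timTR [ 0.6418 -0.3399  0.104 ]
timB [ 0.5789 -0.3201  0.104 ]
cap [ 0.6134 -0.2753  0.083 ]
dial [ 0.6082 -0.3241  0.104 ]
[ 0.337 -0.197  1.276]
[ 0.097 -0.98   0.522]
```

View pics/scene0.png

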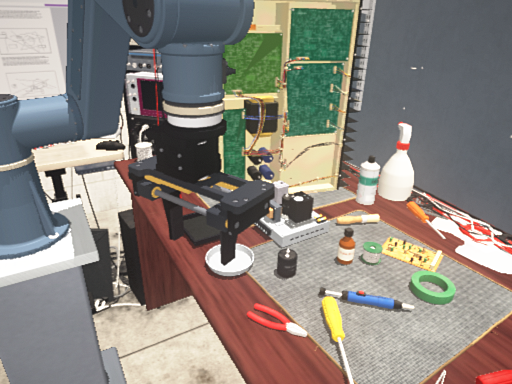

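Findings:
- The receiver is left of the chassis, clear of the row by about 0.1 m.
- The white overhang is a high lamp that the scene camera can't see.
- The bottle is at scene px (346,248), to the right of the chassis.
- The chassis yaw is about +1°, and the row is at x≈0.614 with cap y≈-0.2745.

Next I'll move above the relay and check.

```bash
cat >> h.py <<'E'
YAW=0.016
from scipy.spatial.transform import Rotation as Ro
def ori(close_az):   # tool down, closing line at azimuth close_az (world); choose the half turn with small j6
    c=[]
    for a in (close_az,close_az+np.pi):
        th=(a+np.pi/2)/2; c.append((np.pi*np.array([np.cos(th),np.sin(th),0])))
    return c
def best(p,az):
    s=[(abs(q[5]),o) for o in ori(az) for q in [solver.solve_ik(np.array(p),o)] if q is not None]
    return min(s,key=lambda t:t[0])[1]
def go(p,az): bot.movep(np.array(p,float),best(p,az))
def op(mm,f=None): bot.gripper_to(mm/87.,f)
XC=YAW; YC=YAW+np.pi/2
CAP=np.array([.614,-.2745]); ax=np.array([-np.sin(YAW),np.cos(YAW)])
REL=CAP+.0485*ax; TIM=CAP-.0485*ax
TR_R=np.array([.405,-.158]); TR_T=np.array([.405,-.218]); DISH=np.array([.4035,-.354]); NEW=np.array([.495,-.441])
def st(): 
    o=get_obs(); print("t",round(o["time"],1),"p",o["ee_pos"].round(4),"open mm",round(o["opening"]*87,1),"ff",round(o["finger_force"],1),"F",o["contact_force"].round(1))
def pics(tag,x0=190,y0=120,w=220,h=170,cs=("top","scene")):
    t=[]
    for c in cs:
        im=cams.snapshot(c)[y0:y0+h,x0:x0+w,::-1]; t.append(cv2.resize(im,None,fx=1.8*2/len(cs),fy=1.8*2/len(cs),interpolation=cv2.INTER_CUBIC))
    cv2.imwrite(f"pics/{tag}.png",np.hstack(t))
E
python3 - <<'E'
from h import *
for d,n in ((REL,"r"),(TIM,"t"),(CAP,"c")):
  for o in ori(XC if n!="c" else YC): print(n,np.round(solver.solve_ik(np.array([*d,.2]),o),2))
print("bottle",ray("scene",(348,267),0),"newcap",ray("top",(366,216),.05),ray("scene",(287.5,276),0))
op(62); go([*REL,.2],XC); st()
a=cams.snapshot("top");b=cams.snapshot("scene")
cv2.imwrite("pics/h1.png",cv2.resize(np.hstack([a,b]),(800,300),interpolation=cv2.INTER_AREA)[:,:,::-1])
E
```

```text
r [-0.52  0.59  1.38 -0.    1.17 -0.54]
r [-0.52  0.59  1.38  0.    1.17  2.6 ]
t [-0.64  0.65  1.26 -0.    1.23 -0.66]
t [-0.64  0.65  1.26  0.    1.23  2.48]
c [-0.59  0.62  1.33  0.    1.2  -2.17]
c [-0.59  0.62  1.33  0.    1.2   0.97]
bottle [ 0.63373305 -0.4949019   0.        ] newcap [ 0.49440867 -0.44207164  0.05      ] [ 0.49410009 -0.45523742  0.        ]
t 4.0 p [ 0.6128 -0.2273  0.2001] open mm 61.5 ff 0.0 F [-0.4 -0.7  0.4]
```

View pics/h1.png

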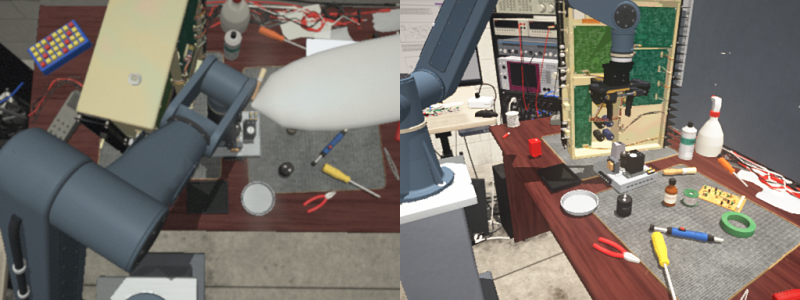

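The arm hovers over the relay without touching anything; the lamp sits well above. Next I'll pick the relay.

Run:
```python
from h import *
r=bot.line_to([*REL,.061],max_speed=.12,until_force=6); st()
if not r:
    op(0,25); st(); bot.line_to([*REL,.07],max_speed=.04); st(); bot.line_to([*REL,.17],max_speed=.12); st()
a=cams.snapshot("scene")[120:290,190:410,::-1]
cv2.imwrite("pics/r1.png",cv2.resize(a,None,fx=3,fy=3,interpolation=cv2.INTER_CUBIC))
```

```text
t 5.5 p [ 0.6139 -0.2264  0.0619] open mm 62.4 ff 0.0 F [ 0.3 -0.8 -0.5]
t 6.0 p [ 0.6142 -0.2263  0.0615] open mm 37.1 ff 24.9 F [1.8 0.4 1.3]
t 6.4 p [ 0.6123 -0.2257  0.0699] open mm 37.2 ff 24.9 F [-0.5 -0.9 -1.3]
t 7.4 p [ 0.6125 -0.2256  0.1691] open mm 37.5 ff 24.9 F [ 0.5 -0.1 -1.5]
```

View pics/r1.png

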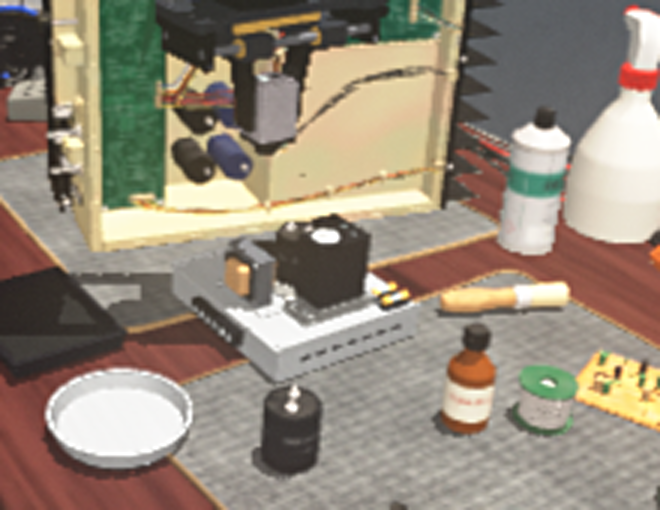

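The relay is held upright and clear of the chassis. Next it goes into the tray, then the timer follows.

```bash
cat >> h.py <<'E'
def down(xy,z,v=.12,f=5,slow=.015):
    """fast to slightly above z, then slowly with force stop"""
    bot.line_to([*xy,z+.012],max_speed=v); r=bot.line_to([*xy,z-.0015],max_speed=.03,until_force=f); print("touch",r); st()
def release(xy,mm,up=.16):
    op(mm); z=get_obs()["ee_pos"][2]; bot.line_to([*xy,z+.02],max_speed=.06); bot.line_to([*xy,up],max_speed=.2)
E
python3 - <<'E'
from h import *
go([*TR_R,.13],XC); st(); down(TR_R,.0285); release(TR_R,60); st()
op(76); go([*TIM,.17],XC)
a=cams.snapshot("scene")
for n in("relay_centre","timer_centre"): print(n,[(np.round(d["box"]),round(d["confidence"],2)) for d in finder.find_in("scene",n)[:3]])
r=bot.line_to([*TIM,.061],max_speed=.12,until_force=6); st()
if not r:
    op(0,25); st(); bot.line_to([*TIM,.07],max_speed=.04); st(); bot.line_to([*TIM,.17],max_speed=.12); st()
b=cams.snapshot("scene")
a,b=[i[120:290,170:350,::-1] for i in(a,b)]
cv2.imwrite("pics/r2.png",cv2.resize(np.hstack([a,b]),None,fx=2.2,fy=2.2,interpolation=cv2.INTER_CUBIC))
E
```

```text
t 8.3 p [ 0.4073 -0.1597  0.1304] open mm 37.3 ff 24.9 F [ 0.8 -0.9 -1.7]
touch True
t 9.6 p [ 0.4057 -0.1585  0.0308] open mm 37.4 ff 25.0 F [0.4 0.  2.3]
t 11.5 p [ 0.4045 -0.1577  0.1595] open mm 60.0 ff 0.0 F [-1.5 -0.8  0.1]
relay_centre [(array([192., 196., 210., 223.]), 0.92), (array([163., 179., 182., 204.]), 0.82), (array([276., 248., 300., 279.]), 0.66)]
timer_centre [(array([287., 196., 313., 223.]), 0.78)]
t 14.4 p [ 0.6154 -0.3235  0.0619] open mm 76.1 ff 0.0 F [-0.3  0.3  0.6]
t 14.9 p [ 0.6161 -0.3234  0.0617] open mm 51.5 ff 25.0 F [2.6 0.9 1.9]
t 15.3 p [ 0.6137 -0.3227  0.0698] open mm 51.0 ff 25.0 F [-0.4  0.7 -2.5]
t 16.3 p [ 0.6141 -0.3225  0.169 ] open mm 51.3 ff 25.0 F [ 0.3  0.7 -2.1]
```

View pics/r2.png

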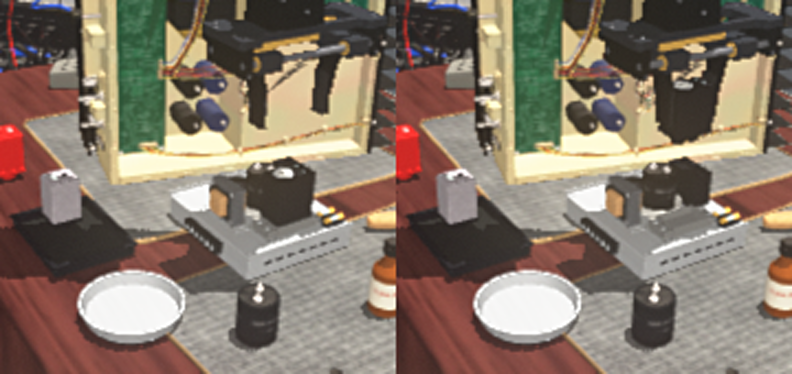

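The relay stands upright in the tray and the timer is held clear. Next I'll put the timer in the tray and look from above at the old cap.

Run:
```python
from h import *
go([*TR_T,.13],XC); down(TR_T,.0285); release(TR_T,74,.13); st()
im=cams.snapshot("top")
for n,z in (("relay_socket",.045),("timer_socket",.045),("old_cap_centre",.083),("cap_holder",.044)):
    for d in finder.cut_out("top",n)[:2]:
        r=cv2.minAreaRect(cv2.findNonZero(d["pixels"].astype(np.uint8))); print(n,round(d["confidence"],2),np.round(d["box"]),np.round(r[1],1),round(r[2],1),ray("top",r[0],z).round(4))
s=cams.snapshot("scene")
a=cv2.resize(im[135:210,250:350,::-1],None,fx=4.5,fy=4.5,interpolation=cv2.INTER_CUBIC)
b=cv2.resize(s[160:290,170:340,::-1],None,fx=2,fy=2,interpolation=cv2.INTER_CUBIC)
b=cv2.copyMakeBorder(b,0,max(0,a.shape[0]-b.shape[0]),0,0,0)[:a.shape[0]]
cv2.imwrite("pics/r3.png",np.hstack([a,b]))
```

```text
touch True
t 18.6 p [ 0.4057 -0.2185  0.0309] open mm 51.1 ff 25.0 F [0.3 0.8 0.9]
t 20.3 p [ 0.4047 -0.2178  0.1297] open mm 73.9 ff 0.0 F [0.8 0.1 0. ]
relay_socket 0.72 [276. 158. 290. 181.] [26.6 14.4] 86.8 [ 0.6166 -0.2261  0.045 ]
relay_socket 0.2 [310. 151. 326. 183.] [29. 13.] 90.0 [ 0.6187 -0.3226  0.045 ]
timer_socket 0.97 [312. 151. 326. 183.] [29. 13.] 90.0 [ 0.6187 -0.3226  0.045 ]
old_cap_centre 0.85 [292. 155. 310. 179.] [19. 17.] 90.0 [ 0.6147 -0.2742  0.083 ]
cap_holder 0.57 [289. 161. 312. 177.] [22.2 10.6] 21.3 [ 0.6153 -0.2726  0.044 ]
```

View pics/r3.png

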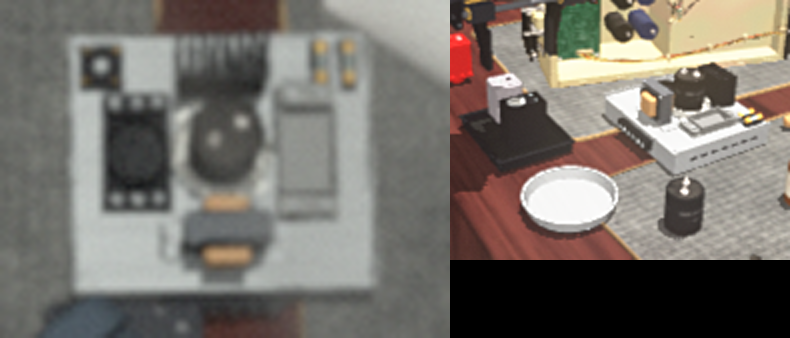

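Relay and timer both stand in the tray, and the sockets and old cap are clearly visible. Next: old cap to the dish.

Run:
```python
from h import *
for p,z in(((280.0,168.4),.045),((317.8,168.1),.045),((299.6,165.7),.083)): print(ray("top",p,z).round(4))
P=[.615,-.2745]
op(60); go([*P,.17],YC); st()
r=bot.line_to([*P,.05],max_speed=.12,until_force=6); st()
if not r:
    op(0,25); st(); bot.line_to([*P,.06],max_speed=.04); bot.line_to([*P,.16],max_speed=.12); st()
    go([*DISH,.12],YC); down(DISH,.017+.0005); release(DISH,64,.14); st()
s=cams.snapshot("scene"); t=cams.snapshot("top")
a=cv2.resize(t[135:285,250:400,::-1],None,fx=2.6,fy=2.6,interpolation=cv2.INTER_CUBIC)
b=cv2.resize(s[150:300,170:320,::-1],None,fx=2.6,fy=2.6,interpolation=cv2.INTER_CUBIC)
cv2.imwrite("pics/r4.png",np.hstack([a,b]))
```

```text
[ 0.6156 -0.2268  0.045 ]
[ 0.6171 -0.3233  0.045 ]
[ 0.6142 -0.2745  0.083 ]
t 22.7 p [ 0.6144 -0.2743  0.1697] open mm 60.3 ff 0.0 F [-0.3  0.4  0. ]
t 23.9 p [ 0.6157 -0.2749  0.0509] open mm 59.9 ff 0.0 F [-0.   0.4  0.8]
t 24.4 p [ 0.6153 -0.2748  0.0506] open mm 41.2 ff 25.0 F [-0.3  0.3  2.2]
t 25.8 p [ 0.6143 -0.2741  0.1591] open mm 41.1 ff 25.0 F [-0.9  0.4 -1.7]
touch True
t 27.9 p [ 0.4039 -0.3546  0.02  ] open mm 41.2 ff 25.0 F [ 0.4 -0.2  3.2]
t 29.8 p [ 0.403  -0.3534  0.1394] open mm 64.0 ff 0.0 F [-0.8  0.2 -0.3]
```

View pics/r4.png

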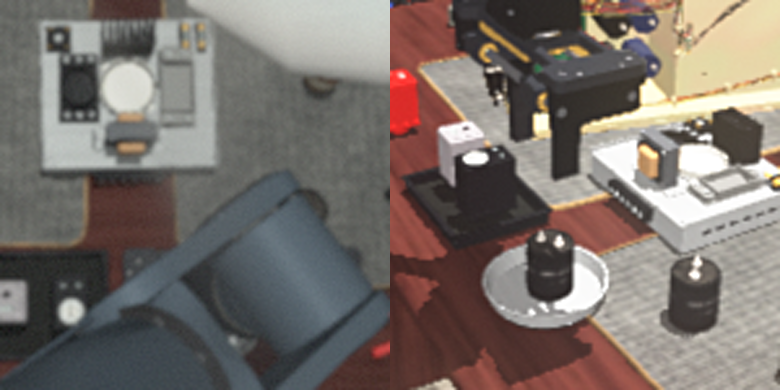

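The old cap stands upright in the dish. The holder is empty, with its centre at about px (298.4,168.5). Next, the new cap: I'll centre it with an x grip, then take it with a y grip.

Run:
```python
from h import *
print(ray("top",(298.4,168.5),.038).round(4))
N=[.4965,-.441]
op(66); go([*N,.11],XC)
r=bot.line_to([*N,.017],max_speed=.12,until_force=6); st()
if not r:
    op(0,6); st(); op(60); bot.line_to([*N,.11],max_speed=.15)
    go([*N,.11],YC); r=bot.line_to([*N,.0155],max_speed=.12,until_force=6); st()
    if not r:
        op(0,25); st(); bot.line_to([*N,.19],max_speed=.13); st()
s=cams.snapshot("scene")
cv2.imwrite("pics/r5.png",cv2.resize(s[120:300,200:400,::-1],None,fx=3,fy=3,interpolation=cv2.INTER_CUBIC))
```

```text
[ 0.6173 -0.2743  0.038 ]
t 32.5 p [ 0.497  -0.4416  0.0177] open mm 66.1 ff 0.0 F [0.  0.1 0.8]
t 33.0 p [ 0.4966 -0.4412  0.0174] open mm 42.2 ff 6.0 F [0.1 0.2 2.1]
t 36.8 p [ 0.497  -0.4416  0.0162] open mm 60.0 ff 0.0 F [-0.9 -0.1  0.4]
t 37.3 p [ 0.497  -0.4419  0.0164] open mm 41.5 ff 25.0 F [ 0.3 -0.7  3.3]
t 38.8 p [ 0.4961 -0.4405  0.1889] open mm 41.7 ff 25.0 F [ 0.2  0.1 -1.1]
```

View pics/r5.png

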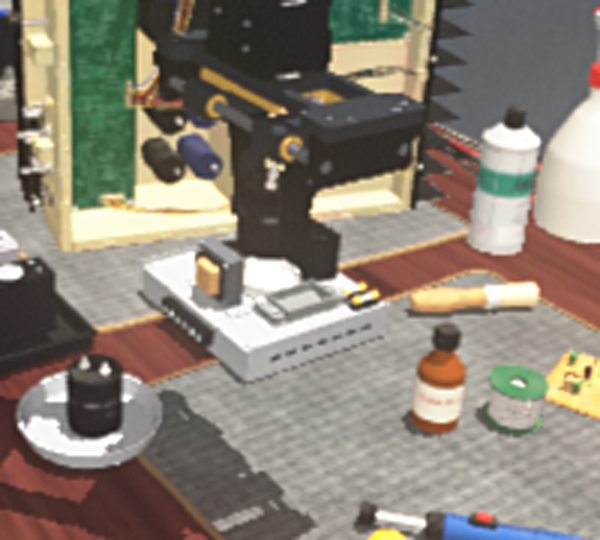

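The new cap is held upright and the bottle is undisturbed. Now to insert it.

Run:
```python
from h import *
H=[.6158,-.2745]
go([*H,.19],YC); bot.line_to([*H,.075],max_speed=.13); st()
r=bot.line_to([*H,.0485],max_speed=.03,until_force=8); print(r); st()
```

```text
t 40.7 p [ 0.6165 -0.2752  0.0759] open mm 41.5 ff 25.0 F [-0.   0.  -0.5]
True
t 41.5 p [ 0.6159 -0.2745  0.0496] open mm 41.1 ff 25.0 F [0.2 0.8 4. ]
```

Contact came at the floor depth (TCP 0.0496), so the cap is home. Now I'll release it and bring back the relay.

```bash
cat >> h.py <<'E'
def back(tray,sock,o):
    op(o); go([*tray,.14],XC); r=bot.line_to([*tray,.0285],max_speed=.12,until_force=8); st()
    if r: print("BLOCKED"); return
    op(0,25); st(); bot.line_to([*tray,.175],max_speed=.15)
    go([*sock,.175],XC); bot.line_to([*sock,.085],max_speed=.13); st()
    r=bot.line_to([*sock,.0585],max_speed=.03,until_force=10); print(r); st()
E
python3 - <<'E'
from h import *
release([.6158,-.2745],58,.17)
back(TR_R,np.array([.6152,REL[1]]),60)
t=cams.snapshot("top");s=cams.snapshot("scene")
b=cv2.resize(s[140:290,190:340,::-1],None,fx=3.5,fy=3.5,interpolation=cv2.INTER_CUBIC)
cv2.imwrite("pics/r6.png",b)
E
```

```text
t 46.1 p [ 0.4053 -0.1582  0.0288] open mm 59.5 ff 0.0 F [ 0.4 -0.6  0.1]
t 46.6 p [ 0.4053 -0.1582  0.0288] open mm 37.4 ff 25.0 F [1.5 0.4 3.5]
t 49.5 p [ 0.6157 -0.2264  0.0859] open mm 37.4 ff 25.0 F [-0.1 -0.3 -2.2]
False
t 50.5 p [ 0.6148 -0.2258  0.0589] open mm 37.3 ff 25.0 F [-3.   1.   4.5]
```

View pics/r6.png

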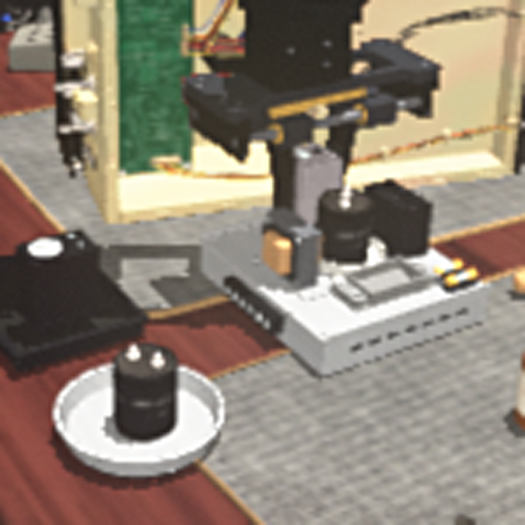

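The relay is down at floor depth. Releasing it, then fitting the timer.

Run:
```python
from h import *
release([.6152,REL[1]],60,.17)
back(TR_T,np.array([.616,TIM[1]]),74)
```

```text
t 54.9 p [ 0.4055 -0.2183  0.0288] open mm 74.0 ff 0.0 F [-0.1  0.3 -0.3]
t 55.5 p [ 0.4052 -0.2182  0.0288] open mm 51.4 ff 25.0 F [-0.4 -0.4  3.9]
t 58.4 p [ 0.6165 -0.3235  0.0859] open mm 51.2 ff 25.0 F [ 0.2  0.1 -0.6]
False
t 59.4 p [ 0.6163 -0.323   0.0589] open mm 51.7 ff 25.0 F [0.6 1.  2.4]
```

Run:
```python
from h import *
release([.616,TIM[1]],74,.2); go([.42,-.2,.25],XC); st()
t=cams.snapshot("top");s=cams.snapshot("scene")
a=cv2.resize(t[140:215,258:338,::-1],None,fx=5,fy=5,interpolation=cv2.INTER_CUBIC)
b=cv2.resize(s[170:245,250:330,::-1],None,fx=5,fy=5,interpolation=cv2.INTER_CUBIC)
cv2.imwrite("pics/r7.png",np.hstack([a,b])); cv2.imwrite("pics/r8.png",s[:,:,::-1])
```

```text
t 62.3 p [ 0.4212 -0.2011  0.2498] open mm 74.0 ff 0.0 F [-0.1 -0.8 -0.1]
```

View pics/r7.png

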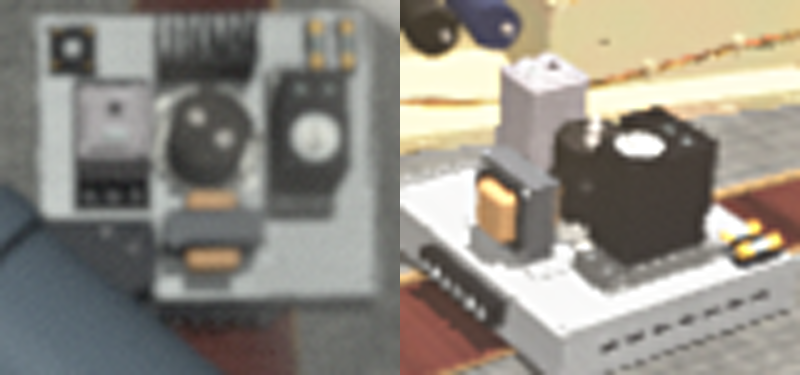

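View pics/r8.png

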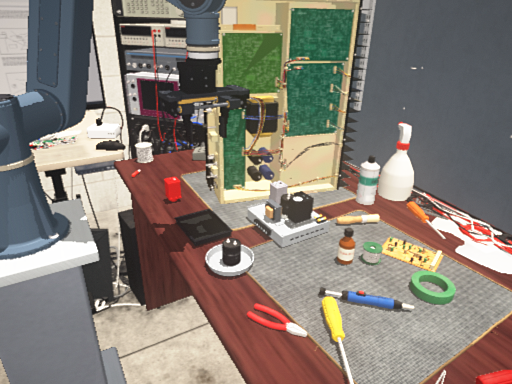

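Relay, timer and cap sit square and at their original heights: the relay top is at scene row ~181 and the timer top at ~191, the same as at the start. The bottle is standing and the old cap is in the dish.

```bash
python3 -c "
from rig import job_done
print(job_done())"
```

```text
the job is handed in; nothing more can be done
None
```

The job is handed in at about 62 s. By force contact and the last pictures, the new capacitor is in the holder, relay and timer are back home and square, the old capacitor stands in the dish, and the flux bottle is still upright; no verdict came back.

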